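# Put the carving tool away in the tool chest's drawer

## Task

The carving tool that stands in the wooden block belongs with its set in the top drawer of the tool chest: first pull that drawer gently out to its stop. Then draw the tool from the block, lay it flat on the bench and let go of it, because a tilted hand does not fit into the drawer, and take it again from above to lay it in the empty middle bed with its handle to the front, like its two neighbours; do not drop it. Leave the drawer fully out, and disturb neither the neighbours in their beds, nor the lower drawer, the brush in the block, the sanding block or the tin.

Things in the scene. Friction and masses are not known exactly. Their poses are not given: they have to be found in the camera images.
- top_drawer (a joint): Top drawer of the tool chest: 0 = shut, 0.212 m = pulled out to its stop. It slides toward the robot along the chest's own -x and is stiff by about 1.5 N of friction and 6 N per m/s of damping; it stays where it is left. Only when it is fully out do the beds lie clear of the chest.
- low_drawer (a joint): Lower drawer of the chest: 0 = shut. It stays shut.
- chest_front (a point): Middle of the upper front edge of the dark wooden bench-top tool chest, fixed, 236 (x) x 286 (y) x 158 (z) mm, with two drawers one above the other. Axes: x away from the robot into the chest, y to the left. Drawer fronts (256 mm wide) lie in the plane x = 0 when shut. The top drawer's front reaches up to 142 mm above the bench, its side walls to 137 mm.
- handle (a point): Middle of the top drawer's steel pull: a round bar of 10 mm diameter and 110 mm length along the chest's y, its axis 40 mm before the drawer front and 34 mm below the chest's top; two posts 88 mm apart carry it. Pinch it from above with the fingers before and behind it. The point moves with the drawer; its axes are the chest's.
- bed (a point): Where the centre of the carving tool's handle lies in the empty middle bed; moves with the drawer, axes as the chest's. 28 mm before and behind it (x) are two 12 mm thick cross bars with notches 31 mm wide, 62 mm apart in y; notch bottoms 12.5 mm below this point, bars' tops 1.5 mm, drawer floor 26.5 mm. The drawer front is 57 mm before it and 37 mm higher, the back wall 140 mm behind.
- block: Light wooden tool block between two cheeks on a foot of 100 x 170 mm, fixed, 113 mm high, leaning 10 degrees from upright toward its own -x (the robot). Origin: centre of its underside. In its sloping top are two square sockets of 19 mm, 90 mm deep along the lean, mouths at x = -8, y = +36 and -36, z = 108 mm. One holds the carving tool, the other the brush; which varies.
- carving_tool: The tool to put away: 180 mm along its y, 0.12 kg. Squarish handle, 24 (x) x 25 (z) mm, from y = -10 to 90 mm; steel blade, 16 x 15 mm at most, to the tip at y = -90. Origin: mid-length on the underside, 12.5 mm below the long axis; z up when lying flat. At the start it stands in a socket, blade down to the handle's shoulder, handle leaning to the robot some 10 degrees from upright, x sideways.
- grip (a point): Centre of the carving tool's handle: on its long axis, 40 mm from the origin along its y; axes as the tool's. Here it is gripped across its 24 mm (its own x).
- handle_end (a point): Centre of the free end of the carving tool's handle, 50 mm beyond the grip along the tool's y.
- l_end (a point): Centre of the free handle end of the like carving tool that lies loose in the left bed (chest's +y), handle to the front; axes as the carving tool's. It stays in its bed.
- r_end (a point): The same in the bed on the right (chest's -y).
- glue_brush: Thin brush, 17 x 167 x 8 mm along its y, tin handle of 8 mm diameter, standing loose in the other socket of the block, handle down.
- sanding_block: Cork sanding block, 60 x 105 x 29 mm, loose on the bench; origin: centre of its underside.
- tin_of_rouge: Round tin, 67 mm diameter, 28 mm high, loose on the bench; origin: centre of its underside.

How it is judged:
On the way, in this order (a step that is already met when the one before it is completed fails the run):
1. the top drawer is out at its stop (within 5 mm) (value of joint top_drawer above 0.207 m), for 0.2 s.
2. the carving tool lies flat on the bench, at rest and let go of (height (world z) of grip below 0.022 m and angle between carving_tool's own y axis and vertical between 1.45 and 1.69 rad and contact force between the fingers and carving_tool below 0.05 N and linear speed of carving_tool below 0.02 m/s), for 0.2 s.
At the end, for the whole second after the job is handed in: Top drawer out within 5 mm of its stop; carving tool at rest, let go of, in the middle bed's notches (handle centre within 6 mm sideways, 5 mm in height, 14 mm to the front, 30 mm to the back), straight within 0.13 rad, handle to the front; neighbours in their beds; lower drawer shut (value of joint top_drawer above 0.207 m and x of grip in the frame of bed between -0.014 and 0.03 m and y of grip in the frame of bed between -0.006 and 0.006 m and z of grip in the frame of bed between -0.005 and 0.004 m and x of handle_end in the frame of bed below -0.01 m and angle between the y axis of carving_tool and the x axis of bed, either way round below 0.13 rad and linear speed of carving_tool below 0.02 m/s and value of joint low_drawer below 0.01 m and y of l_end in the frame of bed between 0.05 and 0.074 m and x of l_end in the frame of bed between -0.068 and -0.032 m and z of each of l_end, r_end in the frame of bed below 0.01 m and y of r_end in the frame of bed between -0.074 and -0.05 m and x of r_end in the frame of bed between -0.068 and -0.032 m); the robot touches nothing.
It fails at once if a neighbouring tool is pushed or lifted out of its bed (not (y of l_end in the frame of bed between 0.05 and 0.074 m and x of l_end in the frame of bed between -0.068 and -0.032 m and z of each of l_end, r_end in the frame of bed below 0.01 m and y of r_end in the frame of bed between -0.074 and -0.05 m and x of r_end in the frame of bed between -0.068 and -0.032 m)).
It fails at once if the drawer is slammed out (faster than 0.5 m/s) (velocity of joint top_drawer above 0.5 m/s).
It fails at once if the carving tool is dropped (faster than 0.6 m/s out of the fingers) (contact force between the fingers and carving_tool below 0.02 N and linear speed of carving_tool above 0.6 m/s).
It fails at once if the lower drawer is opened (value of joint low_drawer above 0.015 m).
It fails at once if the brush, the sanding block or the tin is shoved by more than 30 mm (distance of any of glue_brush, sanding_block, tin_of_rouge from where it was at the start of the episode above 0.03 m).
It also fails if it takes over 72 s, if anything falls off the work surface, if the arm or the gripper's body presses on something with over 40 N, if the wrist force passes 120 N, or if a joint passes its speed limit or range.

## Robot

A 6-joint arm with a two-finger parallel gripper is mounted at the origin on a cart in front of the work surface, level with it; the furniture and walls round the work are solid. World frame = base frame: x ahead of the robot, y to its left, z up, the work surface at z = 0. Lengths are in m, angles in rad, forces in N, time in s.
With the tool pointing down it reaches from about 0.3 to 0.775 m from the base axis. Payload 14.6 kg.
Tool frame: the origin (TCP) lies between the finger pads; the fingertips stand ctrl.tip_extent ahead of it and the grasp point (between the pads) lies 3 mm ahead of it (ctrl.tip_extent is the distance from the TCP to the fingertips, in m); z points along the fingers, y is the line along which they close (so a half turn about z gives the same grasp; the last joint's range is limited). The gripper opens to 94 mm and grips with 3 to 60 N. Pads are 16 mm wide; open, the fingers measure 119 mm over their backs; the gripper's body (75 mm by 177 mm) begins 78 mm behind the grasp point.
Start: joints at [-1.241, 0.3, 1.521, -0, 1.321, -0.067], TCP at [0.213, -0.507, 0.227] pointing down, gripper open.
Joint ranges: [-3.03, 3.03], [-0.79, 2.21], [0.23, 2.52], [-1.04, 4.18], [0, 3.07], [-2.55, 2.55]. Speed limits (rad/s): [2.22, 2.22, 2.57, 3.14, 3.14, 3.14].

## Interface

Orientations are given as [roll, pitch, yaw] about the fixed x, y, z axes, in that order (R = Rz(yaw) Ry(pitch) Rx(roll)).
In Python, from station import ctrl, vision, workorder, telemetry gives the robot as it stands (ctrl), with the cameras (vision), the job (workorder) and the readings (telemetry).
- The arm moves only by the tool shift_gripper, called after "Call:" as name(argument=value, ...) on one line, values as JSON. Schema: {"type":"object","properties":{"segments":{"type":"array","items":{"type":"object","properties":{"tx":{"type":"number"},"ty":{"type":"number"},"tz":{"type":"number"},"ax":{"type":"number"},"ay":{"type":"number"},"az":{"type":"number"}},"additionalProperties":false},"minItems":1,"maxItems":10},"jaw":{"type":"number"},"clamp_n":{"type":"number"},"only":{"type":"string"},"quiet":{"type":"boolean"},"lines":{"type":"string"}},"required":["segments"],"additionalProperties":false}. segments is a list of rows, 1 to 10 of them, each an object with the fields tx, ty, tz (the shift in m), ax, ay, az (a rotation vector in rad); a field left out counts as zero; each row shifts and turns the commanded pose from where the row before left it, along the tool's axes as they then stand; what a row does not reach is not made up. A row lasts 1/10 s, in which the tool goes at most 0.05 m and 0.15 rad, less where a joint would pass 70% of its speed; a pose out of reach is approached as far as the arm can. jaw is the finger opening in m, set as the call begins (left out keeps the last). The fingers move at their own pace and stop on an object; clamp_n is the grip in N (left out, the last holds). Time passes only in rows, so rows that do not move let the fingers close. The tool returns the time, the measured TCP pose, the force, the opening and the grip force at its end. only (a regular expression) keeps the lines of the reply that match it, lines (a string "A,B") keeps lines A to B, and quiet returns only ok. Input that does not fit is refused with a message, and nothing moves.
- telemetry.get_obs(): the state, without advancing time (a new reading comes with each control period).
- vision.camera(name): name is "scene" or "top" or "wrist"; returns a dict with "pixels" (400x640x3 uint8, blue, green, red), "fx", "fy", "cx", "cy" (pixels), "extrinsics" (4x4, takes a point from camera to world coordinates). Camera axes: x right, y up, looking along -z (the intrinsics and any distortion apply to the point x, -y, -z); pixel columns grow to the right and rows downward; lengths in m; the calibration is good to about 2 mm. A picture is of the moment at which its call begins. There is no depth.
- workorder.hand_in(): hands the job in; it is judged then, once.
The state is a dict: "time_s": time; "qpos": joint angles; "joint_vel": joint speeds; "tau": joint torques, N m; "ee_pos": TCP position; "eef_rot": TCP orientation; "force": force on the tool from outside, world axes, zero at the start; "moment": the same for the moment, N m; "grip_width": finger opening in m; "grip_force": force on a finger pad.
Only numpy, scipy, OpenCV 4.12 (cv2) and the standard library are available. Lean on these libraries where they do the work, as an engineer would, in place of code of your own. Each camera call takes 0.05 s, during which the arm holds its last target. There are 200 camera calls.

## Working session

There is one attempt and no reset: what is moved stays moved. The work goes in short steps, Python scripts to look and compute and a tool call to move; the robot and the scene stay as the last step left them, time stands still between calls to the robot, and variables do not carry over. Pictures are saved under pics/ and viewed, at most 12 in all, crops included, and the job is handed in when it is done.

```bash
ls; mkdir -p pics; python3 - <<'E'
from station import ctrl, vision, workorder, telemetry
import cv2,numpy as np
print(ctrl.tip_extent, telemetry.get_obs())
for n in("scene","top"):
    c=vision.camera(n);cv2.imwrite(f"pics/{n}0.png",c["pixels"]);np.savez(f"{n}0.npz",**{k:v for k,v in c.items()})
    print(n,c["fx"],c["fy"],c["cx"],c["cy"],np.round(c["extrinsics"],3).tolist(),[k for k in c])
E
```

```text
pics
station.py
0.022 {'time_s': 0.0, 'qpos': array([-1.24055767e+00,  3.00480950e-01,  1.52157658e+00, -5.51020316e-06,
        1.32073030e+00, -6.66328782e-02]), 'joint_vel': array([-0.0018226 , -0.00174953,  0.00064354,  0.00124808,  0.00081917,
        0.00063639]), 'tau': array([-1.39758238e-03, -5.31808019e+01, -3.52733266e+01,  7.08178477e-02,
        2.43968371e-02, -8.70634040e-05]), 'ee_pos': array([ 0.21249448, -0.50702893,  0.22688283]), 'eef_rot': array([-3.14039977e+00, -7.42541418e-05,  3.96872862e-01]), 'force': array([ 0.44440678,  0.65565325, -0.49231412]), 'moment': array([-0.057913  , -0.03790961,  0.02973609]), 'grip_force': 0.0, 'grip_width': 0.09390373177748562}
scene 475.8125123505374 475.8125123505374 317.3664857292115 202.33439701971065 [[-0.867, 0.34, -0.364, 0.094], [-0.498, -0.576, 0.648, 0.894], [0.011, 0.743, 0.669, 1.147], [0.0, 0.0, 0.0, 1.0]] ['pixels', 'fx', 'fy', 'cx', 'cy', 'extrinsics']
top 504.5597312064212 504.5597312064212 313.225223848444 204.5092922127075 [[-0.085, 0.914, -0.398, 0.018], [-0.996, -0.078, 0.032, 0.013], [-0.002, 0.399, 0.917, 1.512], [0.0, 0.0, 0.0, 1.0]] ['pixels', 'fx', 'fy', 'cx', 'cy', 'extrinsics']
```

View pics/scene0.png

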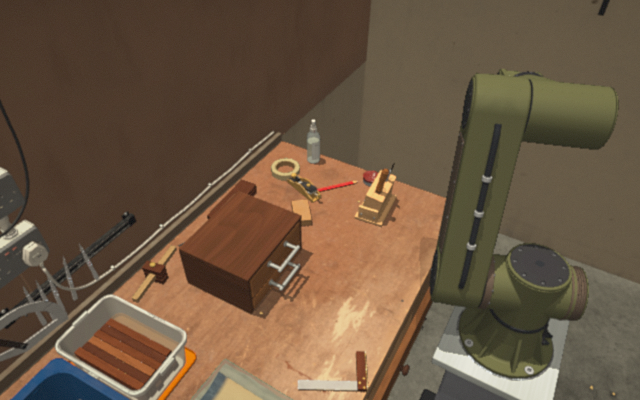

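View pics/top0.png

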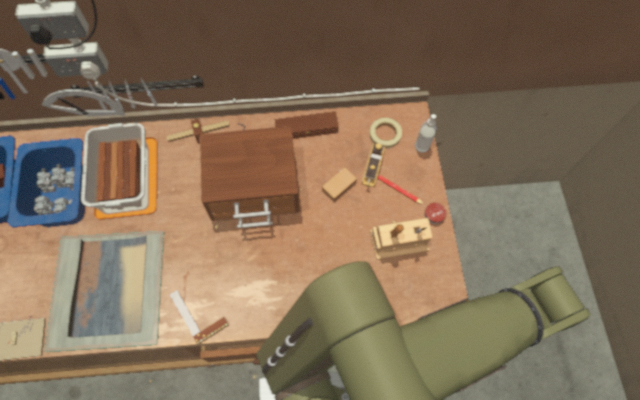

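Scene shows the chest (about 240,245) with two pulls, and the block (378,198). In top view the chest is at (250,165) with its front edge near row 195, and the block is at (402,237) with the dark tool handle at (397,231). I'll make enlarged crops for exact corners.

```bash
cat > h.py <<'E'
import cv2,numpy as np
def ray(c,u,v):
    d=np.array([(u-c["cx"])/c["fx"],-(v-c["cy"])/c["fy"],-1.]);E=c["extrinsics"]
    return E[:3,3],E[:3,:3]@d
def onz(c,u,v,z):
    o,d=ray(c,u,v);return o+d*(z-o[2])/d[2]
def two(c1,p1,c2,p2):
    o1,d1=ray(c1,*p1);o2,d2=ray(c2,*p2)
    s=np.linalg.lstsq(np.c_[d1,-d2],o2-o1,rcond=None)[0]
    a,b=o1+d1*s[0],o2+d2*s[1];return (a+b)/2,np.linalg.norm(a-b)
def proj(c,p):
    E=c["extrinsics"];q=E[:3,:3].T@(np.asarray(p)-E[:3,3])
    return np.array([c["cx"]-c["fx"]*q[0]/q[2],c["cy"]+c["fy"]*q[1]/q[2]])
def load(n):
    z=np.load(n+".npz");return {k:(z[k] if z[k].ndim else float(z[k])) for k in z}
def crop(c,x,y,w,h,s):
    return cv2.resize(c["pixels"][y:y+h,x:x+w],None,fx=s,fy=s,interpolation=cv2.INTER_CUBIC)
E
python3 - <<'E'
from h import *
t=load("top0");s=load("scene0")
im=np.zeros((600,800,3),np.uint8)
a=crop(t,195,120,130,125,3.2)[:,:400]  
def put(c,x,y,w,h,X,Y,k):
    a=crop(c,x,y,w,h,k);im[Y:Y+a.shape[0],X:X+a.shape[1]]=a
put(t,195,120,110,120,0,0,3)     # chest top: 330x360
put(t,365,210,75,50,330,0,6)     # block top: 450x300
put(s,175,185,135,125,0,360,1.92)
put(s,350,155,55,75,470,300,4)
cv2.imwrite("pics/crop0.png",im)
E
```

```text
(no output)
```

View pics/crop0.png

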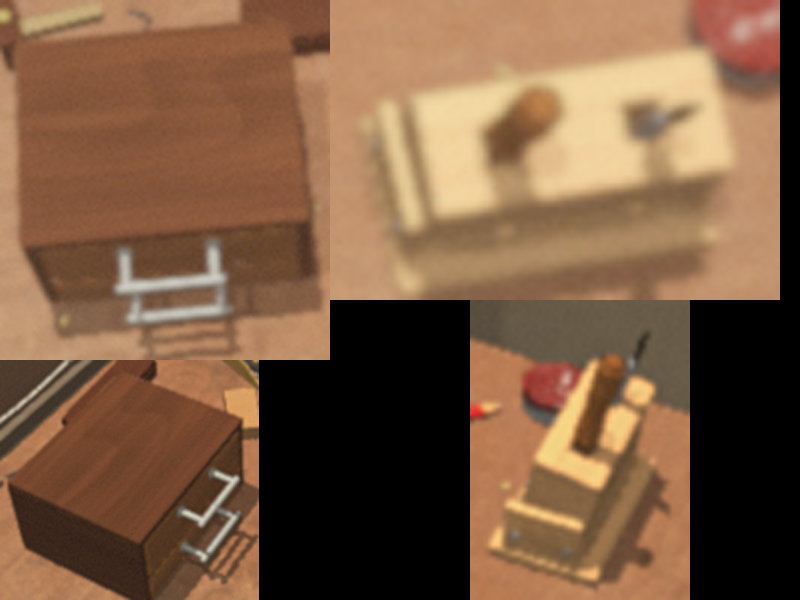

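Crop: chest front top corners in the top image are about (204.3,202.3) and (297.7,193.3), upper bar runs (234.3,216.3)–(271,212.3). The tool's handle end is at about (455.8,226.7), with the free end pointing up-right; shoulder around (448,236). The tool is in the left (+y) socket, the brush in the right. Now I turn these into positions.

```bash
python3 - <<'E'
from h import *
np.set_printoptions(precision=4,suppress=True)
t=load("top0");s=load("scene0")
T=lambda x,y:(195+x/3,120+y/3); B=lambda x,y:(365+(x-330)/6,210+y/6)
S=lambda x,y:(175+x/1.92,185+(y-360)/1.92); C=lambda x,y:(350+(x-470)/4,155+(y-300)/4)
l=onz(t,*T(28,247),.158);r=onz(t,*T(308,220),.158);bl=onz(t,*T(18,38),.158);br=onz(t,*T(288,25),.158)
print("top front",l,r,np.linalg.norm(l-r),"depth",np.linalg.norm(l-bl),np.linalg.norm(r-br))
sr=onz(s,*S(242,420),.158);sl=onz(s,*S(140,545),.158);print("scene front",sl,sr,np.linalg.norm(sl-sr))
for a,b in((l,r),(sl,sr)):print("yaw",np.arctan2(-(a-b)[0],(a-b)[1]),(a+b)/2)
a=onz(t,*T(118,289),.124+.004);b=onz(t,*T(228,277),.128);print("bar",a,b,np.linalg.norm(a-b),(a+b)/2,np.arctan2(-(a-b)[0],(a-b)[1]))
a=onz(s,*S(200,525),.128);b=onz(s,*S(238,479),.128);print("bar scene",a,b,np.linalg.norm(a-b),(a+b)/2)
print("tool end",two(t,B(543,103),s,C(612,361)),"brush tip",two(t,B(700,108),s,C(645,335)))
# block top edges
p=[onz(t,*B(*q),.113) for q in((410,95),(712,50),(733,165),(432,220))];print("block top",*p)
f=[onz(t,*B(*q),.0) for q in((402,290),(712,235))];print("foot front",*f,np.linalg.norm(f[0]-f[1]))
E
```

```text
top front [0.6398 0.2838 0.158 ] [0.6454 0.0089 0.158 ] 0.2750303792985974 depth 0.2397172472703821 0.22557425747285753
scene front [0.6348 0.2967 0.158 ] [0.6434 0.0155 0.158 ] 0.2813266841857814
yaw 0.020247412361894007 [0.6426 0.1463 0.158 ]
yaw 0.030621146739465525 [0.6391 0.1561 0.158 ]
bar [0.6005 0.2012 0.128 ] [0.6041 0.0922 0.128 ] 0.10897854634495882 [0.6023 0.1467 0.128 ] 0.032488208627292736
bar scene [0.5985 0.2057 0.128 ] [0.5982 0.102  0.128 ] 0.10377719743308636 [0.5984 0.1539 0.128 ]
tool end (array([ 0.4976, -0.2684,  0.2003]), np.float64(0.0006856670851302876)) brush tip (array([ 0.4989, -0.3476,  0.1738]), np.float64(9.45999220488499e-05))
block top [ 0.5398 -0.2222  0.113 ] [ 0.5507 -0.3753  0.113 ] [ 0.4898 -0.3749  0.113 ] [ 0.4743 -0.224   0.113 ]
foot front [ 0.4744 -0.2223  0.    ] [ 0.4904 -0.3883  0.    ] 0.16672966473089407
```

```bash
cat >> h.py <<'E'
from scipy.spatial.transform import Rotation as Ro
def go(o,p,rpy=None):
    R=Ro.from_euler("xyz",o["eef_rot"]);print("d tool",np.round(R.inv().apply(np.array(p)-o["ee_pos"]),4))
    if rpy is not None: print("rotvec",np.round((R.inv()*Ro.from_euler("xyz",rpy)).as_rotvec(),4))
E
```

Call:
shift_gripper(segments=[{"tz":-0.013,"az":-0.15},{"tz":-0.013,"az":-0.15},{"tz":-0.013,"az":-0.15},{"tz":-0.013,"az":-0.15},{"tz":-0.013,"az":-0.15},{"tz":-0.013,"az":-0.15},{"tz":-0.013,"az":-0.15},{"tz":-0.013,"az":-0.15},{"tx":0.04,"ty":0.025},{"tx":0.04,"ty":0.025}], jaw=0.094)

```text
time_s: 1.1
ee_pos: [0.2605, -0.4252, 0.3309]
eef_rot: [-3.141, -0.001, 1.595]
force: [1.2, 0.6, -0.8]
grip_width: 0.0935
grip_force: 0.0
```

Call:
shift_gripper(segments=[{"tx":0.04,"ty":0.025},{"tx":0.04,"ty":0.025},{"tx":0.04,"ty":0.025},{"tx":0.04,"ty":0.025},{"tx":0.04,"ty":0.025},{"tx":0.04,"ty":0.025},{"tx":0.04,"ty":0.025},{"tx":0.04,"ty":0.025},{"tx":0.04,"ty":0.025},{"tx":0.04,"ty":0.025}])

```text
time_s: 2.1
ee_pos: [0.5005, -0.0176, 0.3313]
eef_rot: [-3.141, 0.0, 1.597]
force: [0.1, -0.8, 0.2]
grip_width: 0.094
grip_force: 0.0
```

Call:
shift_gripper(segments=[{"tx":0.04,"ty":0.025},{"tx":0.04,"ty":0.025},{"tx":0.04,"ty":0.025},{"tx":0.04,"ty":0.02},{}])

```text
time_s: 2.6
ee_pos: [0.5915, 0.1469, 0.3294]
eef_rot: [-3.139, -0.0, 1.601]
force: [-0.5, -0.6, -0.6]
grip_width: 0.0939
grip_force: 0.0
```

```bash
python3 - <<'E'
from h import *
from station import ctrl, vision, workorder, telemetry
c=vision.camera("wrist");np.savez("w1.npz",**c);cv2.imwrite("pics/w1.png",c["pixels"]);print(np.round(c["extrinsics"],3).tolist(),c["fx"])
o=telemetry.get_obs();print(o["ee_pos"],o["eef_rot"],o["qpos"]);go(o,[.600,.150,.25],[np.pi,0,np.pi/2+.028])
E
```

```text
[[1.0, -0.029, -0.005, 0.59], [0.03, 0.965, 0.262, 0.222], [-0.003, -0.262, 0.965, 0.487], [0.0, 0.0, 0.0, 1.0]] 327.4807816184644
[0.59098618 0.1447662  0.32987659] [-3.13923495e+00  2.55543575e-04  1.59966167e+00] [1.79996484e-01 3.86721184e-01 1.17215335e+00 1.02347345e-04
 1.58508742e+00 1.51132788e-01]
d tool [0.005  0.0093 0.0799]
rotvec [-0.0024  0.0003  0.0009]
```

View pics/w1.png

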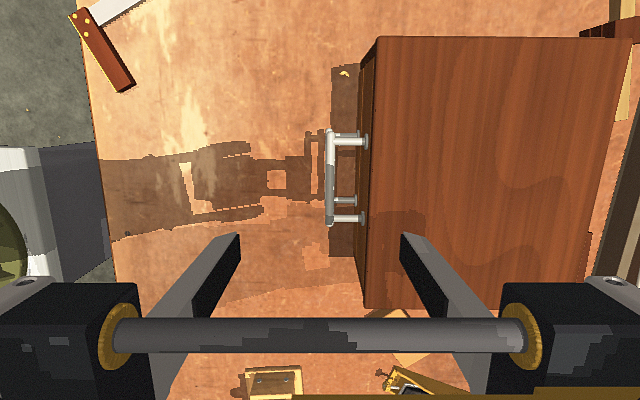

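Wrist view: bar from (330,130) to (331,226), front top edge of the chest from (377,37) to (364,308).

```bash
python3 - <<'E'
from h import *
from station import ctrl, vision, workorder, telemetry
np.set_printoptions(precision=4,suppress=True)
c=load("w1")
a=onz(c,377,37,.158);b=onz(c,364,308,.158);print("edge",a,b,np.linalg.norm(a-b),np.arctan2(-(a-b)[0],(a-b)[1]),(a+b)/2)
p=c["pixels"].astype(int);m=((p.max(2)-p.min(2)<25)&(p.min(2)>90)).astype(np.uint8)
m[:, :322]=0;m[:,341:]=0;m[:125]=0;m[232:]=0
ys,xs=np.nonzero(m);print(ys.min(),ys.max(),[ (y,xs[ys==y].min(),xs[ys==y].max()) for y in(135,150,165,180,195,210,222) if (ys==y).any()])
for u1,u2 in((330,331),):
  a=onz(c,u1,129.5,.124);b=onz(c,u2,227,.124);print("bar",a,b,np.linalg.norm(a-b),np.arctan2(-(a-b)[0],(a-b)[1]),(a+b)/2)
E
```

```text
edge [0.6394 0.2904 0.158 ] [0.6459 0.0084 0.158 ] 0.28209859670136767 0.023112839296194374 [0.6426 0.1494 0.158 ]
128 226 [(135, np.int64(326), np.int64(340)), (150, np.int64(325), np.int64(334)), (165, np.int64(325), np.int64(332)), (180, np.int64(325), np.int64(333)), (195, np.int64(325), np.int64(333)), (210, np.int64(326), np.int64(333)), (222, np.int64(327), np.int64(330))]
bar [0.6005 0.2047 0.124 ] [0.6059 0.0929 0.124 ] 0.11190042094811214 0.04859283113638243 [0.6032 0.1488 0.124 ]
```

Call:
shift_gripper(segments=[{"tx":0.004,"ty":0.012},{"tz":0.03},{"tz":0.03},{"tz":0.03},{"tz":0.03},{"tz":0.03},{"tz":0.03},{"tz":0.02},{"tz":0.003},{}], jaw=0.03, clamp_n=20)

```text
time_s: 3.65
ee_pos: [0.6026, 0.1464, 0.1289]
eef_rot: [-3.141, 0.0, 1.596]
force: [-0.2, -1.0, 0.4]
grip_width: 0.0303
grip_force: 0.0
```

Call:
shift_gripper(segments=[{},{},{},{},{}], jaw=0.0, clamp_n=20)

```text
time_s: 4.15
ee_pos: [0.6023, 0.1471, 0.1294]
eef_rot: [-3.141, 0.0, 1.597]
force: [-6.0, -1.2, 5.7]
grip_width: 0.0092
grip_force: 20.0
```

```bash
python3 -c "
from h import *
from station import ctrl, vision, workorder, telemetry
o=telemetry.get_obs();print(o)"
```

```text
{'time_s': 4.15, 'qpos': array([ 1.80491483e-01,  5.44514838e-01,  1.41147404e+00, -3.36546240e-05,
        1.18607871e+00,  1.54331212e-01]), 'joint_vel': array([ 6.74794610e-04, -5.35793326e-04,  1.22295090e-03, -8.30549825e-05,
       -1.03491335e-04, -1.82228700e-04]), 'tau': array([-1.60055417e-01, -6.14277792e+01, -3.37775803e+01,  8.06354312e-02,
       -1.66044239e+00, -1.64407922e-02]), 'ee_pos': array([0.60233767, 0.14710945, 0.12937101]), 'eef_rot': array([-3.14112816e+00,  1.03824778e-04,  1.59696926e+00]), 'force': array([-6.03156627, -1.22603135,  5.72016412]), 'moment': array([-0.26216694,  1.16424508,  0.01680433]), 'grip_force': 19.99917894601822, 'grip_width': 0.009242088422165465}
```

Call:
shift_gripper(segments=[{"ty":-0.01},{"ty":-0.02},{"ty":-0.02},{"ty":-0.025},{"ty":-0.025},{"ty":-0.025},{"ty":-0.025},{"ty":-0.02},{"ty":-0.015},{"ty":-0.01}], jaw=0.0, clamp_n=20)

```text
time_s: 5.15
ee_pos: [0.4074, 0.1427, 0.1294]
eef_rot: [3.139, -0.002, 1.597]
force: [2.2, 5.1, 0.2]
grip_width: 0.0093
grip_force: 20.0
```

Call:
shift_gripper(segments=[{"ty":-0.01},{"ty":-0.006},{"ty":-0.003},{},{},{}])

```text
time_s: 5.75
ee_pos: [0.3903, 0.1423, 0.1294]
eef_rot: [3.137, -0.002, 1.597]
force: [8.5, 6.8, -5.6]
grip_width: 0.0093
grip_force: 20.0
```

Call:
shift_gripper(segments=[{},{},{"tz":-0.01},{"tz":-0.03},{"tz":-0.04},{"tz":-0.04},{"ty":0.02,"tz":-0.04},{"ty":0.03,"tz":-0.04},{"tx":-0.03,"ty":0.03,"tz":-0.02},{"tx":-0.03}], jaw=0.04)

```text
time_s: 6.75
ee_pos: [0.4724, 0.0829, 0.3514]
eef_rot: [3.138, -0.0, 1.598]
force: [-0.1, 0.0, 0.4]
grip_width: 0.04
grip_force: 0.0
```

```bash
python3 - <<'E'
from h import *
from station import ctrl, vision, workorder, telemetry
for n in("wrist","top"):
    c=vision.camera(n);np.savez(n[0]+"2.npz",**c);cv2.imwrite(f"pics/{n}2.png",c["pixels"])
E
```

```text
(no output)
```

View pics/wrist2.png

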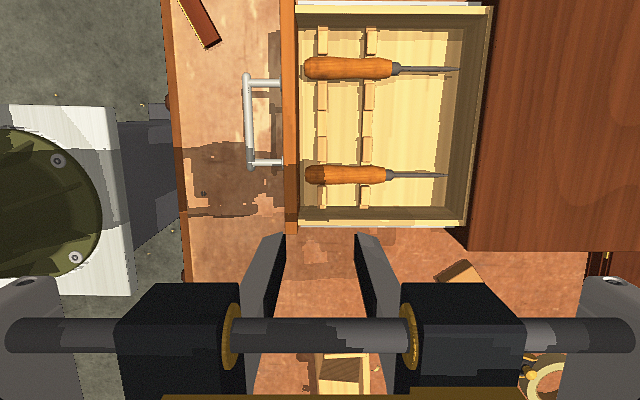

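Wrist view: drawer fully out; left neighbour's handle from (303,69) to (392,68), right from (305,174) to (388,175), empty middle notches around (322,122) and (370,122). Now fix the bed.

```bash
python3 - <<'E'
from h import *
np.set_printoptions(precision=4,suppress=True)
c=load("w2")
hsv=cv2.cvtColor(c["pixels"],cv2.COLOR_BGR2HSV)
m=cv2.inRange(hsv,(4,150,90),(16,255,255));m[:, :300]=0;m[:,400:]=0;m[:45]=0;m[200:]=0
m=cv2.morphologyEx(m,cv2.MORPH_OPEN,np.ones((5,5),np.uint8))
P=[]
for k in cv2.findContours(m,cv2.RETR_EXTERNAL,cv2.CHAIN_APPROX_NONE)[0]:
    if cv2.contourArea(k)<300: continue
    pts=np.array([onz(c,*q[0],.105)[:2] for q in k],np.float32)
    (cx,cy),(w,h),a=cv2.minAreaRect(pts);x,y,ww,hh=cv2.boundingRect(k)
    print("handle",x,y,ww,hh,"xy",cx,cy,w,h,a);P.append((cx,cy))
b1=onz(c,247,75,.124);b2=onz(c,250,168,.124);print("bar",b1,b2,np.linalg.norm(b1-b2),(b1+b2)/2,np.arctan2(-(b1-b2)[0],(b1-b2)[1]))
for q in((322,96),(322,150),(370,96),(370,150),(322,110),(322,136),(370,109),(370,136),(317,96),(327,96),(365,96),(375,96)):print(q,onz(c,*q,.1035)[:2])
e1=onz(c,494,20,.158);e2=onz(c,468,245,.158);print(e1,e2,np.arctan2(-(e1-e2)[0],(e1-e2)[1]))
E
```

```text
handle 305 165 81 20 xy 0.5050204992294312 0.084102101624012 0.10007873177528381 0.024081170558929443 1.496583104133606
handle 304 57 88 22 xy 0.5021935105323792 0.20886819064617157 0.10043776780366898 0.022536152973771095 1.5480133295059204
bar [0.3902 0.1959 0.124 ] [0.3905 0.0925 0.124 ] 0.1033234232778057 [0.3904 0.1442 0.124 ] 0.002982703032565938
(322, 96) [0.4736 0.177 ]
(322, 150) [0.4754 0.1137]
(370, 96) [0.5303 0.1785]
(370, 150) [0.5345 0.1153]
(322, 110) [0.4741 0.1611]
(322, 136) [0.4749 0.1306]
(370, 109) [0.5312 0.1638]
(370, 136) [0.5334 0.1322]
(317, 96) [0.4677 0.1768]
(327, 96) [0.4795 0.1772]
(365, 96) [0.5244 0.1784]
(375, 96) [0.5362 0.1787]
[0.6374 0.2489 0.158 ] [0.6462 0.0152 0.158 ] 0.037985804867741814
```

Neighbours measure 100 × 24 mm and lie 125 mm apart (62 mm to each side expected), so the bed is at about (0.5036, 0.1465, 0.105), yaw about 0.025. Next I look at the block with the wrist camera.

Call:
shift_gripper(segments=[{"az":0.15},{"az":0.15},{"az":0.15},{"az":0.15},{"az":0.15},{"az":0.15},{"az":0.15},{"az":0.15},{"az":0.15},{"az":0.15}], jaw=0.05)

```text
time_s: 7.85
ee_pos: [0.4698, 0.0841, 0.349]
eef_rot: [-3.141, -0.0, 0.091]
force: [-0.4, 0.1, 0.2]
grip_width: 0.0497
grip_force: 0.0
```

Call:
shift_gripper(segments=[{"tx":-0.015,"ty":0.042},{"tx":-0.015,"ty":0.042},{"tx":-0.015,"ty":0.042},{"tx":-0.015,"ty":0.042},{"tx":-0.015,"ty":0.042},{"tx":-0.015,"ty":0.042},{"tx":-0.015,"ty":0.042},{"tx":-0.015,"ty":0.042},{}])

```text
time_s: 8.75
ee_pos: [0.3818, -0.2653, 0.3485]
eef_rot: [-3.141, 0.001, 0.092]
force: [0.2, 0.5, 0.7]
grip_width: 0.05
grip_force: 0.0
```

```bash
python3 - <<'E'
from h import *
from station import ctrl, vision, workorder, telemetry
for n in("wrist","top","scene"):
    c=vision.camera(n);np.savez(n[0]+"3.npz",**c);cv2.imwrite(f"pics/{n}3.png",c["pixels"])
E
```

```text
(no output)
```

View pics/wrist3.png

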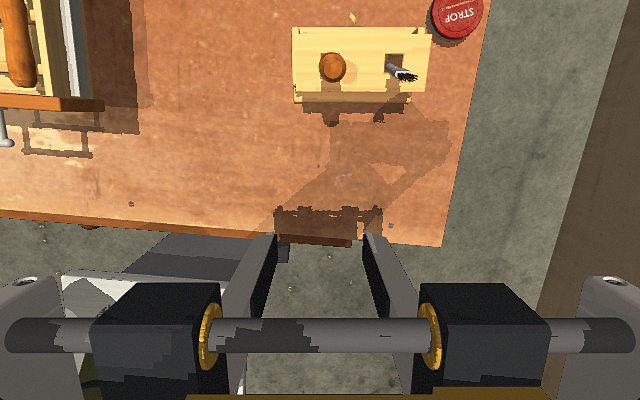

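Wrist view: round handle end at about (333,67), brush to its right at (398,70), block edge nearly horizontal in the image, free bench to the left of it.

```bash
python3 - <<'E'
from h import *
from station import ctrl, vision, workorder, telemetry
np.set_printoptions(precision=4,suppress=True)
w=load("w3");t=load("top0");s=load("scene0")
hsv=cv2.cvtColor(w["pixels"],cv2.COLOR_BGR2HSV)
m=cv2.inRange(hsv,(4,150,60),(16,255,255))[40:95,312:355];m=cv2.morphologyEx(m,cv2.MORPH_OPEN,np.ones((3,3),np.uint8))
k=max(cv2.findContours(m,cv2.RETR_EXTERNAL,cv2.CHAIN_APPROX_NONE)[0],key=cv2.contourArea);x,y,ww,hh=cv2.boundingRect(k);print("blob",x+312,y+40,ww,hh)
e=(x+312+ww/2,y+40+hh-ww/2*.95)
print(e,onz(w,*e,.2065),two(w,e,t,(400.5-.0,227)),two(w,e,s,(385.5,170.2)))
# block top mask front/back edges
wood=cv2.inRange(hsv,(16,60,120),(30,200,255));wood[:,:285]=0;wood[:,440:]=0;wood[:15]=0;wood[112:]=0
k=max(cv2.findContours(wood,cv2.RETR_EXTERNAL,cv2.CHAIN_APPROX_NONE)[0],key=cv2.contourArea)
print(cv2.minAreaRect(k),cv2.boundingRect(k))
for a,b in(((293,27),(431,35)),((293,93),(425,93))):
  A,B=onz(w,*a,.11),onz(w,*b,.11);print(A,B,np.arctan2((A-B)[0]*-1,(A-B)[1]))
for q in ((340,184),):print("sand",onz(t,*q,.029))
print("tool in socket mouth",proj(w,[.5+.02,-.26,.108]))
E
python3 - <<'E'
import sys;sys.path.insert(0,".")
from h import *
w=load("w3");cv2.imwrite("pics/c3.png",crop(w,280,10,170,110,4.6))
E
```

```text
blob 319 52 27 31
(332.5, 70.175) [ 0.4934 -0.267   0.2065] (array([ 0.493 , -0.2662,  0.214 ]), np.float64(0.0015817518916395944)) (array([ 0.4953, -0.2668,  0.2018]), np.float64(0.0027852268801822513))
((361.5, 64.0), (74.0, 139.0), 90.0) (292, 27, 140, 75)
[ 0.5448 -0.222   0.11  ] [ 0.5509 -0.3738  0.11  ] 0.03990609482656679
[ 0.4763 -0.2268  0.11  ] [ 0.4903 -0.3779  0.11  ] 0.0923038524932524
sand [ 0.7268 -0.1317  0.029 ]
tool in socket mouth [325.3684  55.2119]
```

View pics/c3.png

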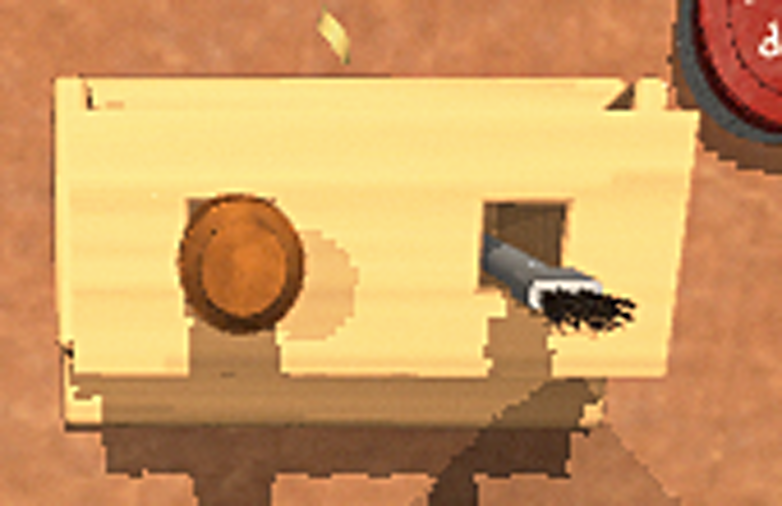

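```bash
python3 - <<'E'
from h import *
from station import ctrl, vision, workorder, telemetry
np.set_printoptions(precision=4,suppress=True)
w=load("w3");yb=.09
b=onz(w,394.3,63.3,.108);print("brush mouth",b,"tool mouth",b+.072*np.array([-np.sin(yb),np.cos(yb),0]))
e=onz(w,332.8,68.7,.2065);u=np.array([-.1736*np.cos(yb),-.1736*np.sin(yb),.985]);g=e-.05*u
print("end",e,"grip",g,"mouth from end",e-.1*u)
R=Ro.from_euler("xyz",[np.pi,0,yb])*Ro.from_rotvec([0,-.785,0]);hz=R.as_matrix()[:,2]
tg=g-.014*hz-.005*u*0;print("hz",hz,"target",tg,"pre",tg-.1*hz)
o=telemetry.get_obs();go(o,tg-.1*hz);
E
```

```text
brush mouth [ 0.5188 -0.3384  0.108 ] tool mouth [ 0.5123 -0.2667  0.108 ]
end [ 0.4946 -0.2671  0.2065] grip [ 0.5032 -0.2663  0.1573] mouth from end [ 0.5119 -0.2656  0.108 ]
hz [-0.704  -0.0635 -0.7074] target [ 0.5131 -0.2654  0.1672] pre [ 0.5835 -0.2591  0.2379]
d tool [0.1994 0.0169 0.1109]
```

Call:
shift_gripper(segments=[{"ay":-0.15},{"ay":-0.15},{"ay":-0.15},{"ay":-0.15},{"ay":-0.15},{"ay":-0.035},{"ty":0.006,"tz":-0.03},{"ty":0.006,"tz":-0.03},{}], jaw=0.05)

```text
time_s: 9.8
ee_pos: [0.4283, -0.2696, 0.3932]
eef_rot: [3.138, 0.778, 0.096]
force: [0.7, -0.0, -0.3]
grip_width: 0.0498
grip_force: 0.0
```

Call:
shift_gripper(segments=[{"tx":0.044},{"tx":0.044},{"tx":0.044},{"tx":0.044},{"tx":0.044},{},{}])

```text
time_s: 10.5
ee_pos: [0.5815, -0.2547, 0.2347]
eef_rot: [-3.141, 0.785, 0.098]
force: [1.5, 0.0, 0.6]
grip_width: 0.0502
grip_force: 0.0
```

```bash
python3 - <<'E'
from h import *
from station import ctrl, vision, workorder, telemetry
o=telemetry.get_obs();print(o["qpos"]);go(o,[.5131,-.2659,.1672],(Ro.from_euler("xyz",[np.pi,0,.09])*Ro.from_rotvec([0,-.785,0])).as_euler("xyz"))
E
```

```text
[-0.35057103  0.95442963  0.64973101 -0.39765448  2.2309577   0.99032512]
d tool [-0.0012  0.0046  0.0967]
rotvec [ 0.0049 -0.      0.0059]
```

Call:
shift_gripper(segments=[{"ty":0.005,"tz":0.025,"az":0.006},{"tz":0.025},{"tz":0.02},{"tz":0.015},{"tz":0.01},{"tz":0.002},{}], jaw=0.05)

```text
time_s: 11.2
ee_pos: [0.5137, -0.267, 0.1693]
eef_rot: [3.133, 0.781, 0.086]
force: [-0.4, 0.5, -0.1]
grip_width: 0.0501
grip_force: 0.0
```

```bash
python3 - <<'E'
from h import *
from station import ctrl, vision, workorder, telemetry
o=telemetry.get_obs();print(o["force"]);go(o,[.5131,-.2659,.1672],(Ro.from_euler("xyz",[np.pi,0,.09])*Ro.from_rotvec([0,-.785,0])).as_euler("xyz"))
c=vision.camera("wrist");np.savez("w4.npz",**c);s=vision.camera("scene")
im=np.zeros((400,800,3),np.uint8);im[:,:400]=c["pixels"][:,120:520];im[:,400:]=crop(s,340,130,100,100,4);cv2.imwrite("pics/w4.png",im)
E
```

```text
[-0.3524852   0.4686767  -0.13805643]
d tool [ 0.0011 -0.0011  0.0018]
rotvec [ 0.0057 -0.0037 -0.0027]
```

View pics/w4.png

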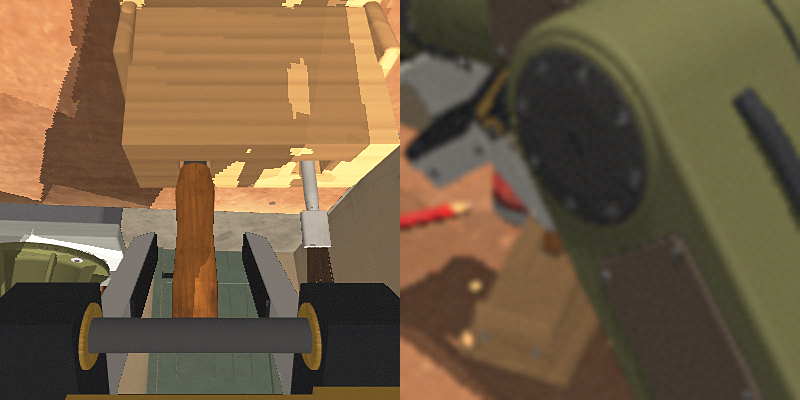

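The handle (column 195) stands midway between the open fingers (155–245), and the brush (315) is clear of them. I close, then draw along the lean: 0.04 m = (-0.0328, 0, -0.023) in tool axes.

Call:
shift_gripper(segments=[{},{},{},{},{}], jaw=0.0, clamp_n=40)

```text
time_s: 11.8
ee_pos: [0.5139, -0.2668, 0.1667]
eef_rot: [3.136, 0.785, 0.088]
force: [0.1, 0.6, 0.6]
grip_width: 0.025
grip_force: 39.7
```

Call:
shift_gripper(segments=[{"tx":-0.0082,"tz":-0.00575},{"tx":-0.0164,"tz":-0.0115},{"tx":-0.0164,"tz":-0.0115},{"tx":-0.0164,"tz":-0.0115},{"tx":-0.0164,"tz":-0.0115},{"tx":-0.0164,"tz":-0.0115},{"tx":-0.0164,"tz":-0.0115},{}])

```text
time_s: 12.6
ee_pos: [0.4913, -0.2686, 0.2983]
eef_rot: [3.132, 0.781, 0.086]
force: [0.4, -0.4, -0.7]
grip_width: 0.0252
grip_force: 39.7
```

```bash
python3 -c "
from station import ctrl, vision, workorder, telemetry
o=telemetry.get_obs();print(o['qpos'],o['ee_pos'])"
```

```text
[-0.41248033  0.68208936  0.96655905 -0.42767105  2.16120142  0.95239927] [ 0.4913238  -0.26855198  0.29830058]
```

Tool drawn about 0.13 m and held firmly. I carry it left to the free bench at y = -0.12 and turn it flat (ry = +1.396).

Call:
shift_gripper(segments=[{"tx":-0.003,"ty":-0.038,"tz":0.003},{"tx":-0.003,"ty":-0.038,"tz":0.003},{"tx":-0.003,"ty":-0.038,"tz":0.003},{"tx":-0.003,"ty":-0.038,"tz":0.003},{"ay":0.1},{"ay":0.1},{"ay":0.1},{"ay":0.1},{"ay":0.1},{"ay":0.1}])

```text
time_s: 13.6
ee_pos: [0.4603, -0.1185, 0.294]
eef_rot: [3.137, 0.182, 0.092]
force: [0.1, 0.4, -1.2]
grip_width: 0.0248
grip_force: 39.7
```

Call:
shift_gripper(segments=[{"ay":0.1},{"ay":0.1},{"ay":0.1},{"ay":0.1},{"ay":0.1},{"ay":0.1},{"ay":0.1},{"ay":0.096},{},{}])

```text
time_s: 14.6
ee_pos: [0.4601, -0.1187, 0.2942]
eef_rot: [3.137, -0.608, 0.095]
force: [0.5, -0.2, -1.3]
grip_width: 0.0252
grip_force: 39.7
```

```bash
python3 - <<'E'
from h import *
from station import ctrl, vision, workorder, telemetry
o=telemetry.get_obs();print(o["qpos"]);R=Ro.from_euler("xyz",o["eef_rot"]);print(R.as_matrix().round(3))
yb=.09;g=o["ee_pos"]+R.apply([0,0,.014]);print("grip est",g)
c=vision.camera("wrist");np.savez("w5.npz",**c);s=vision.camera("scene");np.savez("s5.npz",**s)
im=np.zeros((400,800,3),np.uint8);im[:,:400]=c["pixels"][:,120:520];im[:,400:]=crop(s,250,130,160,160,2.5);cv2.imwrite("pics/w5.png",im)
E
```

```text
[-0.49644897 -0.20164768  1.99466815  0.42473754  0.86824462  0.78355766]
[[ 0.817  0.092  0.569]
 [ 0.078 -0.996  0.049]
 [ 0.571  0.004 -0.821]]
grip est [ 0.46810367 -0.11800825  0.28273749]
```

View pics/w5.png

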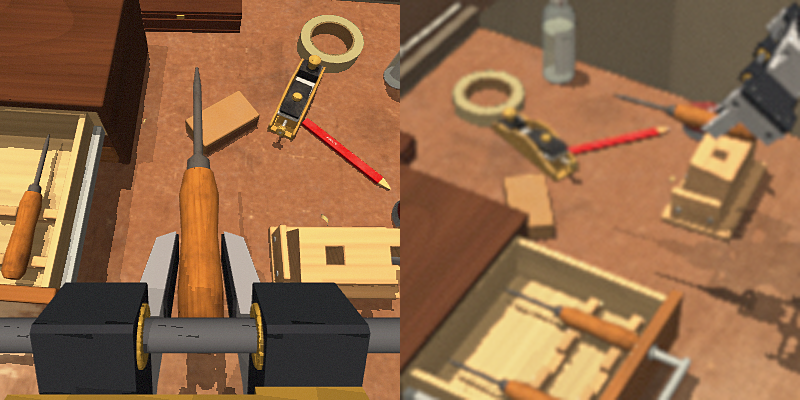

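The tool lies straight in the fingers; its tip is at wrist (317,68) and scene (336.8,168). I check its level by triangulating the tip.

```bash
python3 - <<'E'
from h import *
from station import ctrl, vision, workorder, telemetry
np.set_printoptions(precision=4,suppress=True)
w=load("w5");s=load("s5")
p,e=two(w,(317,68),s,(336.8,168));q,e2=two(w,(120+201,162),s,(250+275/2.5,130+105/2.5))
print("tip",p,e,"shoulder",q,e2)
o=telemetry.get_obs();R=Ro.from_euler("xyz",o["eef_rot"]);g=o["ee_pos"]+R.apply([0,0,.014]);d=p-g
print(d,np.linalg.norm(d),"pitch",np.arcsin(d[2]/np.linalg.norm(d)),"yaw",np.arctan2(d[1],d[0]))
go(o,o["ee_pos"]+[0,0,-.1]);
E
```

```text
tip [ 0.5929 -0.1049  0.2835] 0.0051777152566539605 shoulder [ 0.521  -0.1148  0.2885] 0.001337033240218863
[0.1243 0.013  0.0005] 0.12498378126705256 pitch 0.00412104522787859 yaw 0.10391888973387801
d tool [-0.0572 -0.0004  0.082 ]
```

Call:
shift_gripper(segments=[{"tx":-0.0228,"tz":0.0328},{"tx":-0.0228,"tz":0.0328},{"tx":-0.0228,"tz":0.0328},{"tx":-0.0228,"tz":0.0328},{"tx":-0.0228,"tz":0.0328},{"tx":-0.0114,"tz":0.0164},{"tx":-0.0114,"tz":0.0164},{"tx":-0.0057,"tz":0.0082},{"tx":-0.0034,"tz":0.0049},{}])

```text
time_s: 15.7
ee_pos: [0.4618, -0.119, 0.0378]
eef_rot: [3.138, -0.61, 0.096]
force: [-0.1, 1.0, -1.7]
grip_width: 0.0247
grip_force: 39.7
```

Call:
shift_gripper(segments=[{"tx":-0.0017,"tz":0.0025},{"tx":-0.0017,"tz":0.0025},{}])

```text
time_s: 16.0
ee_pos: [0.4616, -0.1195, 0.0326]
eef_rot: [3.137, -0.611, 0.096]
force: [0.2, -0.1, -1.6]
grip_width: 0.0247
grip_force: 39.7
```

```bash
python3 -c "
from station import ctrl, vision, workorder, telemetry
o=telemetry.get_obs();print(o['qpos'],o['ee_pos'])"
```

```text
[-0.49762454  0.29279966  2.24292214  1.3436103   0.33098777 -0.26410092] [ 0.46155027 -0.11948268  0.03255598]
```

Call:
shift_gripper(segments=[{"tx":-0.0012,"tz":0.0017},{"tx":-0.0012,"tz":0.0017},{"tx":-0.0006,"tz":0.0008},{}])

```text
time_s: 16.4
ee_pos: [0.4613, -0.1196, 0.0274]
eef_rot: [3.137, -0.611, 0.095]
force: [0.7, 0.7, -2.0]
grip_width: 0.0247
grip_force: 39.7
```

Call:
shift_gripper(segments=[{"tx":-0.0006,"tz":0.0008},{"tx":-0.0006,"tz":0.0008},{}])

```text
time_s: 16.7
ee_pos: [0.4613, -0.1196, 0.0254]
eef_rot: [3.137, -0.611, 0.095]
force: [0.1, -0.0, -0.8]
grip_width: 0.0251
grip_force: 39.7
```

Call:
shift_gripper(segments=[{"tx":-0.0006,"tz":0.0008},{}])

```text
time_s: 16.9
ee_pos: [0.4614, -0.1197, 0.0246]
eef_rot: [3.136, -0.611, 0.095]
force: [-1.0, -0.4, 1.6]
grip_width: 0.0248
grip_force: 39.7
```

Call:
shift_gripper(segments=[{},{},{},{}], jaw=0.055)

```text
time_s: 17.3
ee_pos: [0.4613, -0.1196, 0.0245]
eef_rot: [3.136, -0.611, 0.096]
force: [0.0, -0.3, -0.2]
grip_width: 0.0531
grip_force: 0.0
```

```bash
python3 -c "
from h import *
from station import ctrl, vision, workorder, telemetry
o=telemetry.get_obs();go(o,o['ee_pos']+[0,0,.1]);print(o['qpos'])"
```

```text
d tool [ 0.0574  0.0004 -0.0819]
[-0.49813448  0.31543612  2.24405763  1.41230975  0.32638649 -0.33693042]
```

Touched down (force sign flip) and let go. Retreat, untilt and look.

Call:
shift_gripper(segments=[{"tz":-0.02},{"tz":-0.04},{"tz":-0.04},{"tz":-0.02},{"tz":-0.02,"ay":-0.12},{"tz":-0.03,"ay":-0.12},{"tz":-0.03,"ay":-0.12},{"tz":-0.03,"ay":-0.12},{"tz":-0.03,"ay":-0.13},{"tz":-0.03}], jaw=0.055)

```text
time_s: 18.3
ee_pos: [0.345, -0.1284, 0.2743]
eef_rot: [-3.139, -0.048, 0.102]
force: [0.3, 0.8, 0.0]
grip_width: 0.0551
grip_force: 0.0
```

```bash
python3 - <<'E'
from h import *
from station import ctrl, vision, workorder, telemetry
o=telemetry.get_obs();print(o["qpos"])
c=vision.camera("wrist");np.savez("w6.npz",**c);s=vision.camera("scene")
cv2.imwrite("pics/w6.png",c["pixels"])
hsv=cv2.cvtColor(c["pixels"],cv2.COLOR_BGR2HSV)
m=cv2.inRange(hsv,(4,150,90),(16,255,255))
m=cv2.morphologyEx(m,cv2.MORPH_OPEN,np.ones((5,5),np.uint8))
for k in cv2.findContours(m,cv2.RETR_EXTERNAL,cv2.CHAIN_APPROX_NONE)[0]:
    if cv2.contourArea(k)<600: continue
    pts=np.array([onz(c,*q[0],.0125)[:2] for q in k],np.float32)
    print(cv2.boundingRect(k),cv2.minAreaRect(pts))
E
```

```text
[-0.47526565 -0.18572295  1.92531019  0.0291261   1.3636975   0.98832161]
(11, 212, 237, 32) ((0.25757071375846863, 0.1198648139834404), (0.31661567091941833, 0.015371841378509998), 89.92121124267578)
(0, 57, 161, 31) ((0.4505596160888672, 0.1758066713809967), (0.02101881243288517, 0.1946221888065338), 1.2425414323806763)
(313, 31, 36, 93) ((0.4746094048023224, -0.12033796310424805), (0.03987466171383858, 0.10849013924598694), 83.08218383789062)
(341, 0, 46, 46) ((0.5401756763458252, -0.16019144654273987), (0.04850839823484421, 0.05236447602510452), 5.778082847595215)
(231, 0, 76, 46) ((0.5290049314498901, -0.04990801960229874), (0.048530519008636475, 0.08734647929668427), 5.778079509735107)
(90, 0, 28, 61) ((0.501814067363739, 0.1451149880886078), (0.03186485916376114, 0.067539282143116), 88.21644592285156)
```

View pics/w6.png

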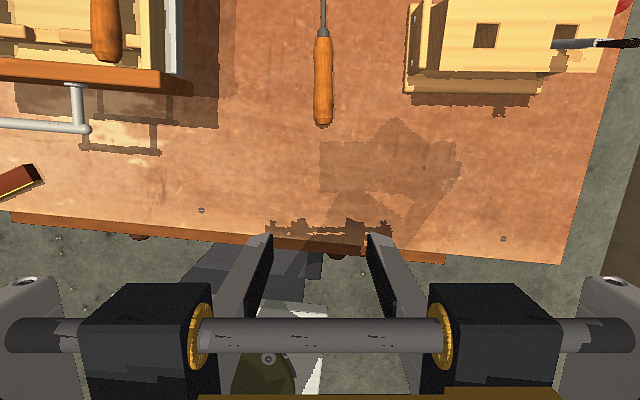

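The tool lies flat: handle from its free end (323,125) to the shoulder (321,37), blade pointing away; the brush is still in its socket.

```bash
python3 - <<'E'
from h import *
from station import ctrl, vision, workorder, telemetry
np.set_printoptions(precision=4,suppress=True)
w=load("w6");hsv=cv2.cvtColor(w["pixels"],cv2.COLOR_BGR2HSV)
m=cv2.inRange(hsv,(4,180,60),(14,255,255))
L=[]
for v in range(44,122,6):
    xs=np.nonzero(m[v,305:342])[0]+305;L.append((np.median(xs),v,xs.min(),xs.max()))
print([(int(a),v,int(b),int(c)) for a,v,b,c in L])
e=onz(w,323,125,.0125);h=onz(w,322,37,.0125);print(e,h,np.linalg.norm(e-h),"yaw",np.arctan2((h-e)[1],(h-e)[0]))
P=np.array([onz(w,(b+c)/2,v,.0125)[:2] for a,v,b,c in L]);f=np.polyfit(P[:,0],P[:,1],1);yaw=np.arctan(f[0]);print("fit yaw",yaw)
g=e+(h-e)/np.linalg.norm(h-e)*.05;g[1]=np.polyval(f,g[0]);print("grip",g)
o=telemetry.get_obs();go(o,[g[0],g[1],.0265+.1],[np.pi,0,yaw])
E
```

```text
[(325, 44, 315, 331), (323, 50, 315, 332), (322, 56, 314, 331), (323, 62, 314, 331), (324, 68, 315, 332), (323, 74, 315, 331), (323, 80, 315, 331), (323, 86, 314, 332), (321, 92, 314, 332), (323, 98, 314, 332), (322, 104, 314, 332), (323, 110, 314, 332), (323, 116, 314, 332)]
[ 0.4186 -0.1254  0.0125] [ 0.5199 -0.1137  0.0125] 0.10200133667769226 yaw 0.11555240338009115
fit yaw 0.10388180840449936
grip [ 0.4683 -0.1202  0.0125]
d tool [0.1141 0.0042 0.1561]
rotvec [-0.0007 -0.0565 -0.0016]
```

Call:
shift_gripper(segments=[{"ay":-0.056},{"tx":0.041,"ty":0.002},{"tx":0.041,"ty":0.002},{"tx":0.041},{"tz":0.04},{"tz":0.04},{"tz":0.04},{"tz":0.04},{"tz":0.03},{}], jaw=0.05)

```text
time_s: 19.4
ee_pos: [0.4643, -0.1187, 0.0785]
eef_rot: [-3.135, 0.01, 0.101]
force: [-0.2, 0.2, 0.9]
grip_width: 0.0497
grip_force: 0.0
```

```bash
python3 - <<'E'
from h import *
from station import ctrl, vision, workorder, telemetry
o=telemetry.get_obs();print(o["qpos"]);go(o,[.4683,-.1202,.0255],[np.pi,0,.106])
E
```

```text
[-0.32765959  0.33895578  1.85427003  0.00224253  0.96037625  1.14054482]
d tool [0.0044 0.0023 0.053 ]
rotvec [-0.0067  0.0101 -0.0047]
```

Call:
shift_gripper(segments=[{"tx":0.004,"ty":0.002,"tz":0.02,"ax":-0.006,"ay":0.01,"az":-0.005},{"tz":0.02},{"tz":0.01},{"tz":0.003},{}], jaw=0.05)

```text
time_s: 19.9
ee_pos: [0.4713, -0.1211, 0.03]
eef_rot: [3.139, -0.007, 0.106]
force: [0.2, 0.1, -0.8]
grip_width: 0.05
grip_force: 0.0
```

```bash
python3 - <<'E'
from h import *
from station import ctrl, vision, workorder, telemetry
o=telemetry.get_obs();print(o["qpos"]);go(o,[.4683,-.1202,.0255],[np.pi,0,.106])
E
```

```text
[-3.26993515e-01  4.29323860e-01  1.86956619e+00  6.01062719e-04
  8.35408221e-01  1.13697452e+00]
d tool [-0.0029 -0.0012  0.0044]
rotvec [ 0.0027 -0.0068  0.0004]
```

Call:
shift_gripper(segments=[{"tx":-0.002,"ty":-0.001,"tz":0.004,"ax":0.003,"ay":-0.007},{},{}], jaw=0.05)

```text
time_s: 20.2
ee_pos: [0.4691, -0.1202, 0.0256]
eef_rot: [-3.141, 0.0, 0.106]
force: [0.4, -0.8, 0.2]
grip_width: 0.05
grip_force: 0.0
```

Call:
shift_gripper(segments=[{},{},{},{}], jaw=0.0, clamp_n=35)

```text
time_s: 20.6
ee_pos: [0.469, -0.1202, 0.0253]
eef_rot: [-3.141, 0.001, 0.107]
force: [-0.3, 0.6, 1.1]
grip_width: 0.0249
grip_force: 35.0
```

Call:
shift_gripper(segments=[{"tz":-0.02},{"tz":-0.04},{"tz":-0.04},{"tz":-0.05},{"tz":-0.05},{"tz":-0.03},{}])

```text
time_s: 21.3
ee_pos: [0.4702, -0.1206, 0.2594]
eef_rot: [3.139, -0.006, 0.107]
force: [0.2, 0.4, -2.3]
grip_width: 0.0245
grip_force: 35.0
```

```bash
python3 - <<'E'
from h import *
from station import ctrl, vision, workorder, telemetry
o=telemetry.get_obs();print(o["qpos"]);go(o,[.5036,.1465,.26],[np.pi,0,.025])
E
```

```text
[-3.26690961e-01  1.26731127e-01  1.65573075e+00  2.19302239e-04
  1.35296266e+00  1.13747213e+00]
d tool [ 0.0616 -0.2621 -0.0009]
rotvec [ 0.0022 -0.0058  0.0816]
```

Call:
shift_gripper(segments=[{"ax":0.002,"ay":-0.006,"az":0.082},{"tx":0.0056,"ty":-0.038},{"tx":0.0056,"ty":-0.038},{"tx":0.0056,"ty":-0.038},{"tx":0.0056,"ty":-0.038},{"tx":0.0056,"ty":-0.038},{"tx":0.0056,"ty":-0.038},{"tx":0.0056,"ty":-0.038},{},{}])

```text
time_s: 22.3
ee_pos: [0.5014, 0.1469, 0.2542]
eef_rot: [-3.14, 0.009, 0.026]
force: [-0.3, -0.3, -1.8]
grip_width: 0.0249
grip_force: 35.0
```

```bash
python3 - <<'E'
from h import *
from station import ctrl, vision, workorder, telemetry
o=telemetry.get_obs();go(o,[.503,.1465,.118],[np.pi,0,.025])
c=vision.camera("wrist");np.savez("w7.npz",**c);s=vision.camera("scene");np.savez("s7.npz",**s);t=vision.camera("top");np.savez("t7.npz",**t)
im=np.zeros((400,800,3),np.uint8);im[:,:400]=c["pixels"][:,120:520];im[:,400:]=crop(s,180,190,160,160,2.5);cv2.imwrite("pics/w7.png",im)
E
```

```text
d tool [0.0029 0.0006 0.1361]
rotvec [-0.0016  0.009   0.001 ]
```

View pics/w7.png

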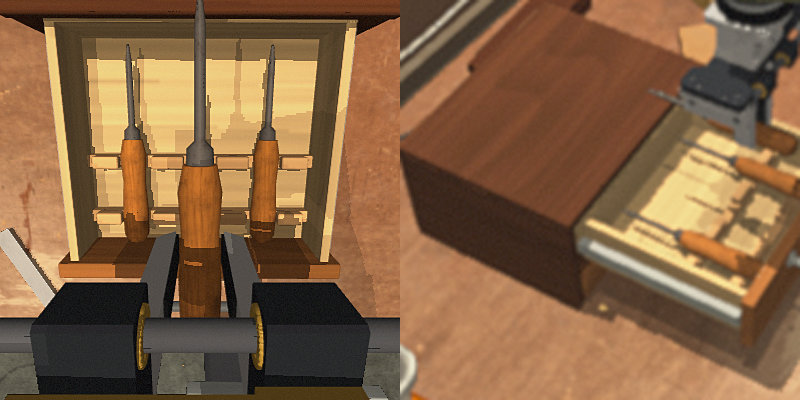

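The tool (column 200) is midway between the neighbours (132 and 268) and parallel to them. I lower it in steps.

Call:
shift_gripper(segments=[{"tx":0.0015,"ax":-0.002,"ay":0.009},{"tz":0.02},{"tz":0.03},{"tz":0.03},{"tz":0.02},{"tz":0.01},{"tz":0.01},{}])

```text
time_s: 23.25
ee_pos: [0.5034, 0.1464, 0.1351]
eef_rot: [-3.142, -0.002, 0.024]
force: [0.8, -0.3, -1.2]
grip_width: 0.0249
grip_force: 35.0
```

```bash
python3 - <<'E'
from h import *
from station import ctrl, vision, workorder, telemetry
o=telemetry.get_obs();print(o["force"]);go(o,[.503,.1465,.118],[np.pi,0,.025])
E
```

```text
[ 0.83029372 -0.34027992 -1.2477352 ]
d tool [-0.0005 -0.0001  0.0171]
rotvec [-0.     -0.0015 -0.0008]
```

Call:
shift_gripper(segments=[{"tz":0.005},{"tz":0.005},{"tz":0.003},{"tz":0.002},{},{}])

```text
time_s: 23.85
ee_pos: [0.5037, 0.1467, 0.1207]
eef_rot: [-3.141, -0.002, 0.025]
force: [-0.1, 0.6, -1.2]
grip_width: 0.0247
grip_force: 35.0
```

Call:
shift_gripper(segments=[{"tz":0.001},{}])

```text
time_s: 24.05
ee_pos: [0.5036, 0.1467, 0.1196]
eef_rot: [-3.141, -0.002, 0.024]
force: [-0.0, -0.1, -1.1]
grip_width: 0.0249
grip_force: 35.0
```

Call:
shift_gripper(segments=[{"tz":0.001},{}])

```text
time_s: 24.25
ee_pos: [0.5036, 0.1466, 0.1185]
eef_rot: [-3.141, -0.002, 0.024]
force: [-0.2, -0.0, -1.8]
grip_width: 0.0248
grip_force: 35.0
```

Call:
shift_gripper(segments=[{"tz":0.0008},{}])

```text
time_s: 24.45
ee_pos: [0.5037, 0.1467, 0.1179]
eef_rot: [-3.141, -0.002, 0.025]
force: [0.3, -0.2, -0.5]
grip_width: 0.0249
grip_force: 35.0
```

Call:
shift_gripper(segments=[{"tz":0.0008},{}])

```text
time_s: 24.65
ee_pos: [0.5041, 0.1467, 0.1178]
eef_rot: [-3.141, -0.004, 0.024]
force: [0.7, -0.3, 7.1]
grip_width: 0.025
grip_force: 35.0
```

Contact at the expected height (0.118). Let go, lift and check.

Call:
shift_gripper(segments=[{},{},{},{"tz":-0.01},{"tz":-0.03},{"tz":-0.04},{"tz":-0.05},{"tx":-0.02,"tz":-0.05},{"tx":-0.04,"tz":-0.03},{"tx":-0.03}], jaw=0.044)

```text
time_s: 25.65
ee_pos: [0.4138, 0.1445, 0.3278]
eef_rot: [-3.14, -0.009, 0.024]
force: [0.5, 0.7, -0.6]
grip_width: 0.044
grip_force: 0.0
```

```bash
python3 - <<'E'
from h import *
from station import ctrl, vision, workorder, telemetry
np.set_printoptions(precision=4,suppress=True)
c=vision.camera("wrist");cv2.imwrite("pics/w8.png",c["pixels"][:,120:520])
hsv=cv2.cvtColor(c["pixels"],cv2.COLOR_BGR2HSV);m=cv2.inRange(hsv,(4,150,90),(16,255,255));m=cv2.morphologyEx(m,cv2.MORPH_OPEN,np.ones((5,5),np.uint8))
for k in cv2.findContours(m,cv2.RETR_EXTERNAL,cv2.CHAIN_APPROX_NONE)[0]:
    pts=np.array([onz(c,*q[0],.105)[:2] for q in k],np.float32);r=cv2.minAreaRect(pts)
    if cv2.contourArea(k)>600:print(cv2.boundingRect(k),np.round(np.r_[r[0],r[1],r[2]],4))
E
```

```text
(397, 264, 191, 10) [ 0.3058 -0.0779  0.2427  0.0086 89.9744]
(191, 224, 61, 37) [ 0.3321  0.2659  0.0186  0.0847 28.4304]
(199, 158, 242, 15) [0.4331 0.1447 0.016  0.2824 1.123 ]
(364, 53, 24, 95) [0.5052 0.0844 0.1001 0.0239 1.599 ]
(252, 53, 23, 95) [0.5022 0.2089 0.1003 0.0233 0.6064]
(309, 52, 22, 95) [0.5048 0.1461 0.1    0.0237 0.9183]
(441, 21, 62, 83) [ 0.5476 -0.0189  0.0825  0.0682  1.37  ]
(496, 6, 71, 95) [ 0.5522 -0.0848  0.1035  0.0482 43.9993]
```

View pics/w8.png

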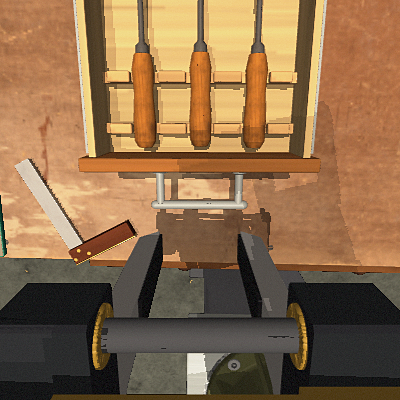

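The tool lies in the middle bed (handle centre 1 mm off the neighbours' midpoint, all three handles level in the picture), and the neighbours and drawer have not moved.

```bash
python3 -c "
from station import ctrl, vision, workorder, telemetry
print(workorder.hand_in())"
```

```text
the job is handed in; nothing more can be done
None
```

I handed the job in after about 26 s of robot time: the drawer is out at its stop and the carving tool lies in the middle bed, handle to the front, within about 1 mm of centre between its undisturbed neighbours. No verdict came back.

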